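Dock the time-lapse camera on its three-ball mount

ROBOT

A 6-joint arm with a two-finger parallel gripper is mounted at the origin on the work surface. World frame = base frame: x ahead of the robot, y to its left, z up, the work surface at z = 0. Lengths are in m, angles in rad, forces in N, time in s.
With the tool pointing down it reaches from about 0.375 to 0.925 m from the base axis. Payload 5.7 kg.
Tool frame: the origin (TCP) lies between the finger pads; the fingertips stand r.tip_reach ahead of it and the grasp point (between the pads) lies 11 mm behind it (r.tip_reach is the distance from the TCP to the fingertips, in m); z points along the fingers, y is the line along which they close (so a half turn about z gives the same grasp; the last joint's range is limited). The gripper opens to 85 mm and grips with 20 to 120 N. Pads are 22 mm wide; open, the fingers measure 114 mm over their backs; the gripper's body (76 mm by 85 mm) begins 54 mm behind the grasp point. The pads swing forward as they close: fully open they stand 13 mm farther back than shut.
Start: joints at [-0.115, 0.359, 1.51, -0, 1.272, -0.115], TCP at [0.6, -0, 0.239] pointing down, gripper open.
Joint ranges: [-2.97, 2.97], [-1.01, 2.36], [0.21, 2.38], [-0.96, 4.11], [0.2, 2.71], [-2.98, 2.98]. Speed limits (rad/s): [2.39, 2.39, 3.14, 3.14, 3.14, 3.14].

INTERFACE

Orientations are given as a 3x3 rotation matrix whose columns are the frame's x, y, z axes.
In Python, from station import r gives the robot as it stands.
- The arm moves only by the shell command python3 -m inch 'ROWS'. ROWS is JSON, one flat list of numbers, 5 for each row, row after row: the gripper command: -1 is shut, 1 is fully open, values between are in proportion, then the shift along the world's x, y, z normalised to -1 to 1, where 1 is 0.5 m, then the turn about the world's z normalised to -1 to 1, where 1 is pi/4 rad. In form: [gripper, tx, ty, tz, twist, gripper, tx, ty, tz, twist, ...]. A call has 1 to 20 rows; each row is the pose to reach, as a shift and turn from the pose commanded when the call began; what a row does not reach only later rows make up. A row lasts 1/8 s, in which the tool goes at most 62.5 mm and 10.7 degrees, less where a joint would pass 70% of its speed; a pose out of reach is approached as far as the arm can. A call with a number of a shift or a turn outside -1 to 1 is refused whole. A call with a gripper value outside its range is refused whole. The fingers move at their own pace and stop on an object; the grip force is fixed at half the most. Time passes only in rows, so rows that repeat a pose let the fingers close. It gives the time, the measured TCP pose, the force, the opening and the grip force at its end, in the units of the state.
- r.observe(): the state, without advancing time (a new reading comes with each control period).
- r.read_camera(name): name is "scene" or "side" or "wrist"; returns (picture, depth): 400x640x3 uint8, blue, green, red; 400x640 float32, m along the optical axis (not along the pixel's ray), 0 where there is no reading.
- r.calibration(name): a dict with "fx", "fy", "cx", "cy" (pixels), "k1" (the pictures are not rectified: a ray, as slopes to the right and down, at radius r is drawn at 1 + k1 r^2 times it, then the intrinsics apply), "extrinsics" (4x4, takes a point from world to camera coordinates). Camera axes: x right, y up, looking along -z (the intrinsics and any distortion apply to the point x, -y, -z); pixel columns grow to the right and rows downward; lengths in m; the calibration is good to about 2 mm. A picture is of the moment at which its call begins: read the wrist's pose just before it. calibration takes no time and is no camera call; for the wrist camera it gives the pose at the moment of the call.
- r.close_job(): hands the job in; it is judged then, once.
The state is a dict: "t": time; "joints": joint angles; "dq": joint speeds; "joint_torque": joint torques, N m; "tcp_pos": TCP position; "tool_rot": TCP orientation; "force": force on the tool from outside, world axes, zero at the start; "moment": the same for the moment, N m; "width": opening from 0.0 (shut) to 1.0 (fully open); "grip_force": force on a finger pad.
Only numpy, scipy, OpenCV 4.12 (cv2) and the standard library are available. Lean on these libraries where they do the work, as an engineer would, in place of code of your own. Each camera call takes 0.05 s, during which the arm holds its last target. There are 200 camera calls.

TASK

Pick up the small time-lapse camera and put it back on its three-point mount, lens over the single cone seat, so that all three ball feet are fully home in the cone, the groove and the flat and the spring catch in the middle has snapped over the stud. The seat plate may be clamped anywhere along the mount's slide, so feel the feet in and press the camera home gently, never forcing it, then let go; leave the other goods where they stand.

Things in the scene. Friction and masses are not known exactly. Their poses are not given: they have to be found in the camera images.
- cam: Small camera, 0.35 kg (+-25%), on a T-shaped plate with 3 ball feet. Origin: plate centre at the level of the balls' undersides (0 on the table); x to the lens, z up. Black body 46 (x) by 40 (y) mm, centred, 24 to 74 mm up: grip across the 40. Lens barrel 34 mm round, 50 mm up, x 23 to 45. Plate 18 to 24 mm up: cross piece x -48 to 4, 84 wide; tongue 30 wide to x 70.
- cam_top (a point): Centre of the camera body's flat top, on the camera's z axis 74 mm above its origin, straight above the stud: the place to press.
- cam_front_foot (a point): Centre of the front ball foot, under the lens end. Steel balls, 16 mm diameter, centres 8 mm above the camera's origin plane at (58, 0) front, (-29, 32) left and (-29, -32) right, mm in the camera's x, y. The front ball belongs in the cone, left in the groove, right in the flat pocket.
- cam_stud (a point): Centre of the catch stud's 8 mm round head, on the camera's z axis, 5.2 mm above its origin; its underside is 1.2 mm higher than the feet's undersides.
- mount: Kinematic mount, fixed. Origin: centre of the foot's underside on the table; z up, x to its cone end. Black foot 170 (x) by 112 (y) mm, 24 high, rail to 31. Aluminium seat plate on it, clamped with its centre anywhere from 20 mm behind to 20 mm ahead of the origin along x, same y and yaw. The shift is not measured: feel or see it. The plate holds fast under working forces.
- mount_deck (a point): 50 mm above the mount's origin, level of the deck (seat plate's top; x -57 to 85, y -56 to 56 mm about its centre); does not follow its shift. Seats about the plate's centre: 45 degree cone at (58, 0), 26 mm wide at the deck; 45 degree V groove along x at (-29, 32), 29 long, 26 wide; flat pocket at (-29, -32), 29 by 30, 9.7 deep. In the middle an 18 by 23 hole with the catch.
- mount_home (a point): 40.3 mm above the mount's origin: height of the camera's origin when home (9.7 lower than feet on deck); does not follow the shift. Catch: two sprung bars along x that part in y. The stud meets them 6 mm above home; they need 8 to 12 N in all (more than the weight), give way 2 mm above home and then pull it down. Seats are slippery. Pushing over 25 N is too much.
- jar: Amber glass jar, 56 mm diameter, 85 mm high, loose; origin under its centre. Leave alone.
- breeder: Clear open breeder box, 90 x 170 x 100 mm high, loose; origin under its centre. Leave alone.
- airstone: Black airstone, a lying cylinder 24 mm diameter, 50 mm long, loose. Leave alone.
- can: Food can, 64 mm diameter, 80 mm high, loose; origin under its centre. Leave alone.
Things that resemble listed ones, but are neither listed nor needed, are in the scene too. Leave any purple look-alike of the mount alone.

How it is judged:
By the outcome, as a careful person would: the job done as asked, in the order asked, and still so for the second after the job is handed in, with the robot touching nothing.
It also fails if it takes over 72 s, if anything falls off the work surface, if the arm or the gripper's body presses on something with over 40 N, if the wrist force passes 120 N, or if a joint passes its speed limit or range.

## Working session

There is one attempt and no reset: what is moved stays moved. The work goes in short steps, Python scripts to look and compute and a shell command to move; the robot and the scene stay as the last step left them, time stands still between calls to the robot, and variables do not carry over. Pictures are saved under pics/ and viewed, at most 10 in all, crops included, and the job is handed in when it is done.

```bash
mkdir -p pics; ls
cat > h.py <<'E'
import numpy as np, cv2
from station import r
def grab(n):
    c=r.calibration(n); im,d=r.read_camera(n); np.savez('pics/'+n+'.npz',im=im,d=d,E=c['extrinsics'],K=[c[k] for k in('fx','fy','cx','cy','k1')]); return im
def load(n): return np.load('pics/'+n+'.npz')
def ray(z,u,v):
    fx,fy,cx,cy,k=z['K']; a=np.array([(np.asarray(u,float)-cx)/fx,(np.asarray(v,float)-cy)/fy]); b=a.copy()
    for _ in range(20): b=a/(1+k*(b**2).sum(0))
    return b
def pt(z,u,v,d=None):
    "world point from depth"
    if d is None: d=z['d'][np.asarray(v,int),np.asarray(u,int)]
    b=ray(z,u,v); p=np.stack([b[0]*d,-b[1]*d,-d*np.ones_like(b[0])]); E=z['E']
    return (E[:3,:3].T@(p.reshape(3,-1)-E[:3,3:])).T
def onz(z,u,v,h):
    "world point on plane z=h"
    E=z['E']; o=-E[:3,:3].T@E[:3,3]; b=ray(z,u,v); q=E[:3,:3].T@np.array([b[0],-b[1],-1]); return o+q*(h-o[2])/q[2]
def proj(z,P):
    p=z['E'][:3,:3]@np.asarray(P,float)+z['E'][:3,3]; a=np.array([p[0],-p[1]])/-p[2]; fx,fy,cx,cy,k=z['K']; a=a*(1+k*(a@a)); return a[0]*fx+cx,a[1]*fy+cy
E
python3 - <<'E'
from h import *
a=grab('scene');b=grab('side');c=grab('wrist')
cv2.imwrite('pics/scene1.png',a);cv2.imwrite('pics/side1.png',b);cv2.imwrite('pics/wrist1.png',c)
print(r.observe(),r.tip_reach)
for n in('scene','side','wrist'):
    z=load(n);E=z['E'];print(n,(-E[:3,:3].T@E[:3,3]).round(3),E[2,:3].round(2),z['K'])
E
```

```text
pics
{'t': 0.15, 'joints': array([-1.15115620e-01,  3.59366509e-01,  1.51118137e+00,  1.86952455e-05,
        1.27251129e+00, -1.15081374e-01]), 'dq': array([-0.00107233,  0.00060252, -0.00310975,  0.00050423, -0.00022729,
        0.00126888]), 'joint_torque': array([ 1.72794025e-04, -5.28028965e+01, -2.78930157e+01, -4.07995576e-04,
        8.21093854e-03, -1.54210170e-05]), 'tcp_pos': array([5.99485899e-01, 4.89653433e-05, 2.38631572e-01]), 'tool_rot': array([[ 3.98889689e-05,  9.99998941e-01, -1.45475339e-03],
       [ 9.99999982e-01, -3.96181390e-05,  1.86197264e-04],
       [ 1.86139432e-04, -1.45476079e-03, -9.99998925e-01]]), 'force': array([ 0.35852881, -1.03467705, -0.63971526]), 'moment': array([0.03027908, 0.00029627, 0.00502515]), 'grip_force': 0.0, 'width': 0.9990366297051374} 0.008
scene [0.977 0.675 1.27 ] [0.28 0.42 0.86] [ 5.10331066e+02  5.10331066e+02  3.29482959e+02  1.99096657e+02
 -1.21183597e-01]
side [ 0.557 -0.513  0.651] [-0.01 -0.72  0.7 ] [3.73565520e+02 3.73565520e+02 3.24760748e+02 1.99473730e+02
 2.69887152e-02]
wrist [0.599 0.074 0.373] [0.   0.29 0.96] [3.23817596e+02 3.23817596e+02 3.18132964e+02 1.97842057e+02
 7.88784013e-03]
```

View pics/scene1.png

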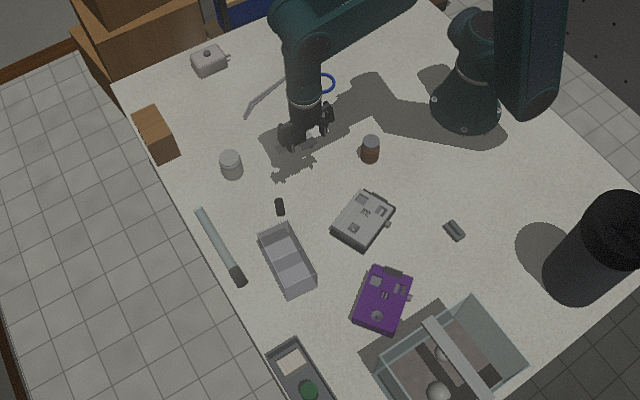

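View pics/side1.png

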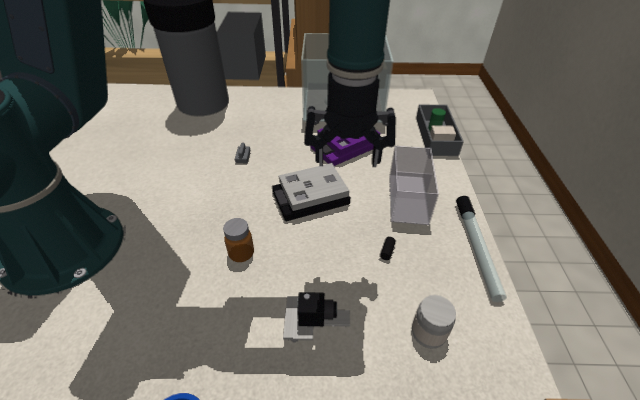

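Run:
```python
from h import *
s=load('scene')['im'];d=load('side')['im']
A=cv2.resize(s[180:260,320:405],(425,400),interpolation=3)
B=cv2.resize(d[155:230,265:355],(375,313),interpolation=3)
C=cv2.resize(d[280:350,270:360],(375,290),interpolation=3)
o=np.zeros((603,800,3),np.uint8);o[:400,:425]=A;o[:313,425:]=B;o[313:,425:]=C
cv2.imwrite('pics/c1.png',o)
```

```text
(no output)
```

View pics/c1.png

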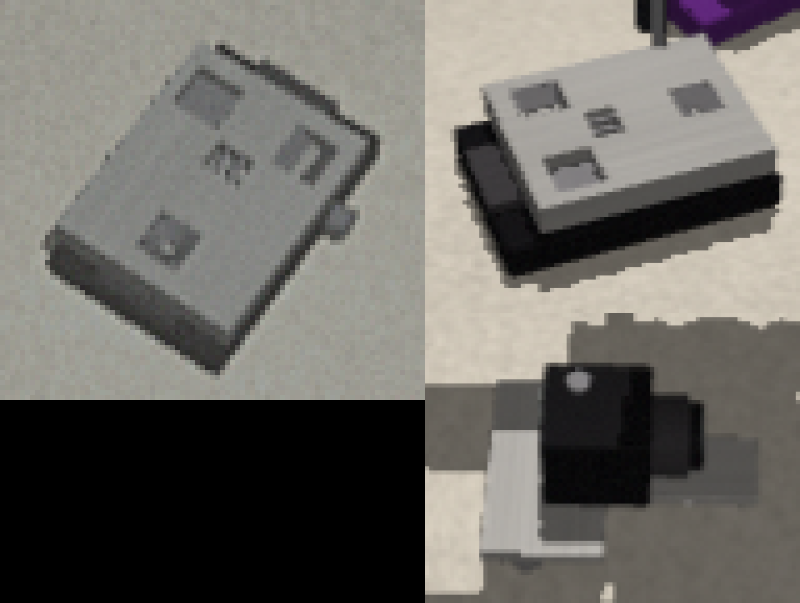

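Run:
```python
from h import *
S=load('scene');D=load('side')
A=lambda x,y:(320+x/5-.4,180+y/5-.4)
B=lambda x,y:(265+(x-425)/4.167-.4,155+y/4.167-.4)
C=lambda x,y:(270+(x-425)/4.167-.4,280+(y-313)/4.143-.4)
print('scene',[ (n,onz(S,*A(*p),.05).round(4)[:2]) for n,p in dict(cone=(169,240),p1=(208,97),p2=(306,155),mid=(231,162),c1=(205,42),c2=(378,135),c3=(228,335),c4=(57,228)).items()])
print('side',[ (n,onz(D,*B(*p),.05).round(4)[:2]) for n,p in dict(cone=(697,99),p1=(540,98),p2=(575,168),mid=(604,123),c1=(484,92),c2=(707,40),c3=(776,150),c4=(545,208)).items()])
print('cam',[ onz(D,*C(*p),.074).round(4)[:2] for p in [(543,365),(652,365),(651,447),(541,447)]])
print('plate',[ onz(D,*C(*p),.024).round(4)[:2] for p in [(491,430),(483,548),(603,543)]])
u,v=C(597,405);print(pt(D,int(u),int(v)))
u,v=A(169,290);print(pt(S,int(u),int(v)))
```

```text
scene [('cone', array([0.5745, 0.1854])), ('p1', array([0.5056, 0.1237])), ('p2', array([0.4818, 0.1834])), ('mid', array([0.5188, 0.1644])), ('c1', array([0.4864, 0.0934])), ('c2', array([0.4409, 0.195 ])), ('c3', array([0.5804, 0.2488])), ('c4', array([0.6209, 0.1463]))]
side [('cone', array([0.5751, 0.184 ])), ('p1', array([0.4826, 0.1827])), ('p2', array([0.5063, 0.1231])), ('mid', array([0.5211, 0.1615])), ('c1', array([0.4492, 0.1873])), ('c2', array([0.5815, 0.2396])), ('c3', array([0.62  , 0.1406])), ('c4', array([0.4916, 0.0909]))]
cam [array([ 0.5167, -0.152 ]), array([ 0.5629, -0.1513]), array([ 0.5627, -0.1896]), array([ 0.5181, -0.1902])]
plate [array([ 0.4921, -0.1542]), array([ 0.4933, -0.2089]), array([ 0.5434, -0.2061])]
[[ 0.53861039 -0.1686912   0.07316402]]
[[0.59073966 0.20725848 0.04818857]]
```

```bash
python3 -m inch '[1,-0.119,-0.342,0,-1,1,-0.119,-0.342,0,-1,1,-0.119,-0.342,0,-1,1,-0.119,-0.342,0,-1,1,-0.119,-0.342,0,-1]'; python3 -m inch '[1,0,0,-0.05,-1,1,0,0,-0.05,-1,1,0,0,-0.05,-1,1,0,0,-0.05,-1,1,0,0,-0.05,-1,1,0,0,-0.05,-1,1,0,0,-0.05,-1]'
python3 - <<'E'
from h import *
c=grab('wrist');cv2.imwrite('pics/w2.png',c);z=load('wrist');print(-z['E'][:3,:3].T@z['E'][:3,3])
m=z['d']>0
v,u=np.nonzero(m);P=pt(z,u,v)
k=(abs(P[:,2]-.074)<.004)&(np.hypot(P[:,0]-.54,P[:,1]+.17)<.05)
q=P[k,:2].astype(np.float32);print(k.sum(),cv2.minAreaRect(q),P[k,2].mean())
k=(abs(P[:,2]-.024)<.003)&(np.hypot(P[:,0]-.54,P[:,1]+.17)<.09)
q=P[k,:2].astype(np.float32);print(k.sum(),cv2.minAreaRect(q),q.min(0),q.max(0))
E
```

```text
t: 0.78
tcp_pos: [0.54, -0.1716, 0.239]
tool_rot: [[0.708, 0.706, -0.001], [0.706, -0.708, 0.001], [-0.0, -0.001, -1.0]]
force: [-0.1, 0.2, -0.5]
width: 1.005
grip_force: 0.0
t: 1.65
tcp_pos: [0.5405, -0.1707, 0.2142]
tool_rot: [[1.0, 0.003, -0.0], [0.003, -1.0, 0.0], [-0.0, -0.0, -1.0]]
force: [-0.1, 0.4, 0.1]
width: 0.998
grip_force: 0.0
[ 0.6137359  -0.17028661  0.3482143 ]
2254 ((0.5391760468482971, -0.17032171785831451), (0.039544809609651566, 0.04604283720254898), 89.66768646240234) 0.07310252375831286
2790 ((0.5500627160072327, -0.17089039087295532), (0.08400337398052216, 0.11781520396471024), 88.66535949707031) [ 0.4908005  -0.21205132] [ 0.60866994 -0.1278364 ]
```

View pics/w2.png

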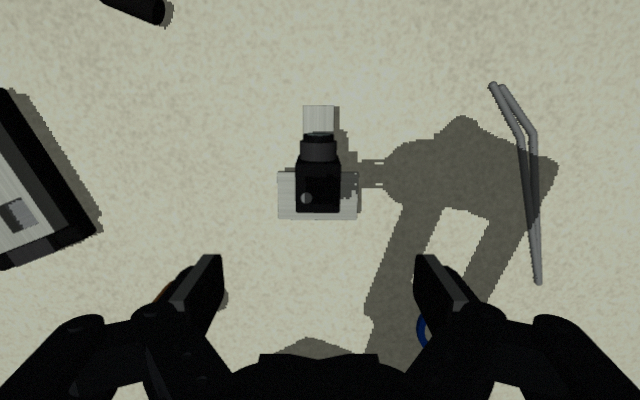

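```bash
python3 -m inch '[1,-0.002,0,-0.1,-0.01,1,-0.002,0,-0.2,-0.01,1,-0.002,0,-0.29,-0.01,1,-0.002,0,-0.345,-0.01,1,-0.002,0,-0.345,-0.01,-1,-0.002,0,-0.345,-0.01,-1,-0.002,0,-0.345,-0.01,-1,-0.002,0,-0.345,-0.01,-1,-0.002,0,-0.345,-0.01,-1,-0.002,0,-0.345,-0.01,-1,-0.002,0,-0.345,-0.01,-1,-0.002,0,-0.345,-0.01]'; python3 -m inch '[-1,0,0,0.05,0,-1,0,0,0.1,0,-1,0,0,0.2,0,-1,0,0,0.26,0,-1,0,0,0.26,0,-1,0,0,0.26,0,-1,0,0,0.26,0]'
python3 - <<'E'
from h import *
for i in range(3): r.read_camera('side'); o=r.observe(); print(o['force'],o['moment'],o['width'],o['grip_force'])
E
```

```text
t: 3.2
tcp_pos: [0.5405, -0.1715, 0.0433]
tool_rot: [[1.0, -0.007, 0.002], [-0.007, -1.0, -0.001], [0.002, 0.001, -1.0]]
force: [-0.1, -0.1, 6.7]
width: 0.466
grip_force: 60.0
t: 4.08
tcp_pos: [0.538, -0.1704, 0.1698]
tool_rot: [[1.0, -0.008, -0.003], [-0.008, -1.0, 0.002], [-0.003, -0.002, -1.0]]
force: [0.3, -0.3, -3.9]
width: 0.461
grip_force: 62.0
[ 0.6854555  -0.41225013 -4.13847237] [-0.02095361  0.00527873 -0.01941784] 0.4624253806899758 62.0339298248291
[-0.08907518  0.20184468 -4.62582749] [0.05514153 0.02074347 0.01072471] 0.4580872042494258 62.03429818153381
[ 0.3990527   0.19111101 -5.3506922 ] [ 0.03187636 -0.03676667 -0.00973995] 0.4581947042116908 62.033329010009766
```

```bash
python3 -m inch '[-1,-0.02,0.05,0.03,0,-1,-0.05,0.15,0.06,0.1,-1,-0.08,0.25,0.06,0.2,-1,-0.11,0.35,0.06,0.3,-1,-0.14,0.45,0.06,0.4,-1,-0.16,0.54,0.06,0.487,-1,-0.184,0.6,0.06,0.487,-1,-0.184,0.609,0.06,0.487,-1,-0.184,0.609,0.06,0.487,-1,-0.184,0.609,0.06,0.487]'
python3 - <<'E'
from h import *
c=grab('wrist');print(r.observe()['tcp_pos']);cv2.imwrite('pics/w3.png',c)
z=load('wrist');u,v=np.meshgrid(range(640),range(400));P=pt(z,u.ravel(),v.ravel())
k=(abs(P[:,2]-.05)<.004)&(np.hypot(P[:,0]-.521,P[:,1]-.1635)<.12)
print(k.sum(),P[k,2].mean(),cv2.minAreaRect(P[k,:2].astype(np.float32)))
E
```

```text
t: 5.48
tcp_pos: [0.448, 0.1327, 0.2017]
tool_rot: [[0.931, 0.365, 0.0], [0.365, -0.931, -0.0], [0.0, 0.0, -1.0]]
force: [-0.5, 0.4, -4.2]
width: 0.465
grip_force: 62.2
[0.44794462 0.13263281 0.20169435]
16276 0.04926590518930867 ((0.5256595015525818, 0.16628223657608032), (0.12677189707756042, 0.11282501369714737), 21.72134017944336)
```

View pics/w3.png

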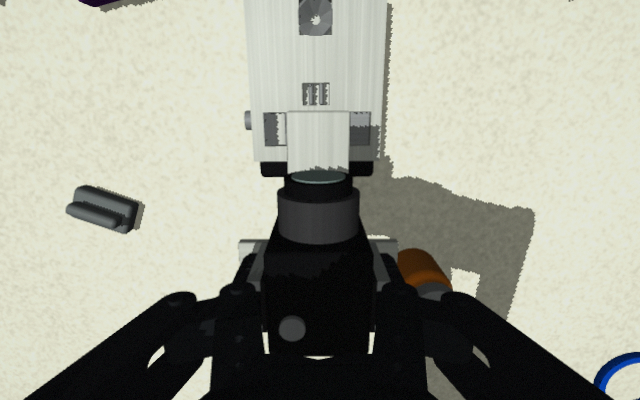

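Run:
```python
from h import *
z=load('wrist');d=z['d']
for p in [(318,125),(318,115),(300,115),(340,115)]: print(p,pt(z,*p).round(4))
zt=pt(z,318,116)[0][2]
a=np.radians(21.7);X=np.array([np.cos(a),np.sin(a)]);Y=np.array([-X[1],X[0]]);tcp=r.observe()['tcp_pos'][:2]
row=lambda n,p:print(n,'rel tcp along/across mm',((p[:2]-tcp)@X*1e3).round(1),((p[:2]-tcp)@Y*1e3).round(1))
row('tipL',onz(z,287.5,111,zt));row('tipR',onz(z,349,111,zt))
row('cone L35',onz(z,297.5,35.5,.05));row('cone R',onz(z,333.5,35.5,.05))
row('cone tip',onz(z,315.5,19,.037))
row('grooveL low',onz(z,264,146,.05));row('pocketR',onz(z,371,146,.05));row('groove far',onz(z,264,113,.05));row('pocket far',onz(z,371,112,.05))
row('hole',onz(z,303,83,.05));row('hole2',onz(z,329,105,.05))
row('rearL',onz(z,262,163,.05));row('rearR',onz(z,372.5,162,.05))
k=d>0;v,u=np.nonzero(k);P=pt(z,u,v)
k=(abs(P[:,2]-zt)<.004)&(v<250);q=P[k,:2]-tcp;print('tongue',k.sum(),(q@X).min(),(q@X).max(),(q@Y).min(),(q@Y).max())
k=(abs(P[:,2]-zt-.05)<.006)&(v>240);q=P[k,:2]-tcp;print('top',k.sum(),np.percentile(q@X,[1,99]),np.percentile(q@Y,[1,99]),P[k,2].mean())
```

```text
(318, 125) [[0.5054 0.1559 0.1813]]
(318, 115) [[0.5096 0.1576 0.1812]]
(300, 115) [[0.5066 0.1654 0.1804]]
(340, 115) [[0.5134 0.1482 0.182 ]]
tipL rel tcp along/across mm 68.4 14.4
tipR rel tcp along/across mm 68.3 -13.9
cone L35 rel tcp along/across mm 122.3 16.5
cone R rel tcp along/across mm 122.2 -12.2
cone tip rel tcp along/across mm 136.7 2.2
grooveL low rel tcp along/across mm 34.6 48.1
pocketR rel tcp along/across mm 34.1 -46.0
groove far rel tcp along/across mm 62.6 46.5
pocket far rel tcp along/across mm 63.0 -44.7
hole rel tcp along/across mm 86.6 12.8
hole2 rel tcp along/across mm 68.9 -8.9
rearL rel tcp along/across mm 19.5 50.6
rearR rel tcp along/across mm 19.9 -47.9
tongue 4234 -0.0020493643899487605 0.06840114621124055 -0.04132544056753621 0.04235913412544373
top 12887 [-0.02227711  0.02190327] [-0.02505905  0.02581078] 0.2313856125869234
```

```bash
python3 -m inch '[-1,0.05,0.02,-0.02,0,-1,0.11,0.045,-0.06,0,-1,0.146,0.061,-0.13,0,-1,0.146,0.061,-0.18,0,-1,0.146,0.061,-0.2,0,-1,0.146,0.061,-0.2,0,-1,0.146,0.061,-0.2,0,-1,0.146,0.061,-0.2,0]'
python3 - <<'E'
from h import *
c=grab('wrist');b=grab('side');o=r.observe();print(o['tcp_pos'],o['force'],o['moment'])
z=load('wrist');v,u=np.nonzero(z['d']>0);P=pt(z,u,v);k=(v<130)&(abs(P[:,2]-.0793)<.006)&(abs(u-318)<50)
q=P[k];A=np.c_[q[:,:2]-q[:,:2].mean(0),np.ones(len(q))];print(k.sum(),np.linalg.lstsq(A,q[:,2],rcond=None)[0],q.std(0))
o=np.zeros((560,800,3),np.uint8)
o[:280,:]=cv2.resize(b[150:220,240:440],(800,280),interpolation=3)
o[280:,:]=cv2.resize(c[0:140,120:520],(800,280),interpolation=3)
cv2.imwrite('pics/c4.png',o)
E
```

```text
t: 6.52
tcp_pos: [0.5212, 0.1641, 0.1029]
tool_rot: [[0.931, 0.366, 0.002], [0.366, -0.931, 0.0], [0.002, 0.0, -1.0]]
force: [0.1, 0.2, -4.3]
width: 0.463
grip_force: 62.2
[0.52098004 0.1640628  0.10263716] [-0.35636859 -0.19404688 -3.8703305 ] [-0.05266109  0.0338703  -0.0024954 ]
1210 [-0.01586713 -0.00084912  0.08247306] [0.00389009 0.00805259 0.00064874]
```

View pics/c4.png

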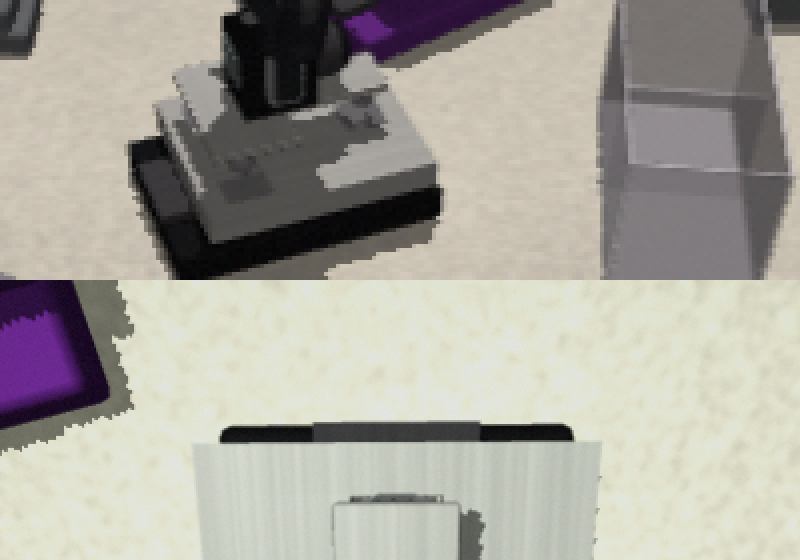

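Run:
```python
from h import *
z=load('wrist');a=np.radians(21.5);X=np.array([np.cos(a),np.sin(a)]);Y=np.array([-X[1],X[0]]);t=np.array([.521,.164])
f=lambda u,v,h:(((onz(z,u,v,h)[:2]-t)@X*1e3).round(1),((onz(z,u,v,h)[:2]-t)@Y*1e3).round(1))
print(f(286.5,111,.0825),f(350,111,.0825),f(216.5,81.5,.05),f(420,81.5,.05))
for s in range(3):
  r.read_camera('side');o=r.observe();print(o['force'].round(2),o['moment'].round(3),o['tcp_pos'].round(4))
```

```text
(np.float64(68.6), np.float64(15.1)) (np.float64(68.6), np.float64(-14.2)) (np.float64(83.1), np.float64(55.7)) (np.float64(83.0), np.float64(-54.9))
[-0.14  0.55 -4.55] [ 0.018  0.013 -0.035] [0.5208 0.1641 0.1024]
[-0.46  0.06 -4.08] [0.026 0.012 0.011] [0.5207 0.1641 0.1023]
[-0.62  0.29 -3.66] [0.021 0.009 0.002] [0.5206 0.1641 0.1021]
```

```bash
python3 -m inch '[-1,0,0,-0.004,0,-1,0,0,-0.008,0,-1,0,0,-0.012,0,-1,0,0,-0.016,0,-1,0,0,-0.018,0,-1,0,0,-0.018,0,-1,0,0,-0.018,0]';python3 -m inch '[-1,0,0,-0.002,0,-1,0,0,-0.002,0,-1,0,0,-0.002,0,-1,0,0,-0.002,0]';python3 -m inch '[-1,0,0,-0.002,0,-1,0,0,-0.002,0,-1,0,0,-0.002,0,-1,0,0,-0.002,0]'
```

```text
t: 7.65
tcp_pos: [0.5205, 0.164, 0.0928]
tool_rot: [[0.931, 0.366, 0.0], [0.366, -0.931, 0.0], [0.0, -0.0, -1.0]]
force: [0.5, -0.5, -4.3]
width: 0.462
grip_force: 62.2
t: 8.15
tcp_pos: [0.5205, 0.164, 0.0918]
tool_rot: [[0.931, 0.366, -0.0], [0.366, -0.931, 0.0], [0.0, -0.0, -1.0]]
force: [-0.2, 0.1, -4.2]
width: 0.46
grip_force: 62.2
t: 8.65
tcp_pos: [0.5205, 0.164, 0.0908]
tool_rot: [[0.931, 0.366, -0.0], [0.366, -0.931, 0.0], [-0.0, -0.0, -1.0]]
force: [-0.8, -0.1, -4.9]
width: 0.464
grip_force: 62.2
```

```bash
python3 -m inch '[-1,0,0,-0.001,0,-1,0,0,-0.002,0,-1,0,0,-0.002,0,-1,0,0,-0.002,0]';python3 -m inch '[-1,0,0,-0.001,0,-1,0,0,-0.002,0,-1,0,0,-0.002,0,-1,0,0,-0.002,0]'
```

```text
t: 9.15
tcp_pos: [0.5207, 0.1639, 0.0899]
tool_rot: [[0.931, 0.366, 0.0], [0.366, -0.931, -0.0], [0.0, 0.0, -1.0]]
force: [0.9, -2.0, -1.9]
width: 0.465
grip_force: 62.5
t: 9.65
tcp_pos: [0.5209, 0.1638, 0.089]
tool_rot: [[0.931, 0.366, 0.001], [0.366, -0.931, -0.0], [0.001, 0.0, -1.0]]
force: [1.1, -4.5, -0.1]
width: 0.463
grip_force: 62.9
```

```bash
python3 -m inch '[-1,0.0005,-0.0013,0,0,-1,0.0005,-0.0013,0,0,-1,0.0005,-0.0013,0,0]';python3 -m inch '[-1,0,0,-0.001,0,-1,0,0,-0.001,0,-1,0,0,-0.001,0]'; python3 -c "
from station import r
print(r.observe()['moment'])"
```

```text
t: 10.02
tcp_pos: [0.5209, 0.1636, 0.0889]
tool_rot: [[0.931, 0.366, 0.001], [0.366, -0.931, 0.001], [0.001, -0.0, -1.0]]
force: [1.1, -1.6, 0.7]
width: 0.463
grip_force: 62.9
t: 10.4
tcp_pos: [0.5209, 0.1636, 0.0883]
tool_rot: [[0.931, 0.366, 0.0], [0.366, -0.931, 0.0], [0.001, -0.0, -1.0]]
force: [1.8, 0.3, 2.7]
width: 0.459
grip_force: 63.2
[ 0.00352893 -0.28253541  0.01221725]
```

```bash
python3 -m inch '[-1,0.0006,0.0002,-0.001,0,-1,0.0006,0.0002,-0.001,0,-1,0.0006,0.0002,-0.001,0]';python3 -m inch '[-1,0,0,-0.001,0,-1,0,0,-0.001,0,-1,0,0,-0.001,0]'
```

```text
t: 10.78
tcp_pos: [0.5209, 0.1635, 0.0875]
tool_rot: [[0.931, 0.366, -0.0], [0.366, -0.931, 0.0], [-0.0, -0.0, -1.0]]
force: [0.6, 0.1, -0.6]
width: 0.46
grip_force: 62.9
t: 11.15
tcp_pos: [0.5208, 0.1634, 0.0869]
tool_rot: [[0.931, 0.366, -0.001], [0.366, -0.931, 0.0], [-0.001, -0.0, -1.0]]
force: [1.8, 0.5, -2.3]
width: 0.46
grip_force: 62.6
```

```bash
python3 -m inch '[-1,0.0003,0.0001,-0.001,0,-1,0.0003,0.0001,-0.001,0,-1,0.0003,0.0001,-0.001,0]';python3 -m inch '[-1,0,0,-0.001,0,-1,0,0,-0.001,0,-1,0,0,-0.001,0]'; python3 -c "
from station import r
print(r.observe()['moment'])"
```

```text
t: 11.52
tcp_pos: [0.5207, 0.1634, 0.0865]
tool_rot: [[0.931, 0.366, -0.001], [0.366, -0.931, -0.0], [-0.001, -0.0, -1.0]]
force: [1.1, -1.3, -2.9]
width: 0.46
grip_force: 62.6
t: 11.9
tcp_pos: [0.5208, 0.1634, 0.086]
tool_rot: [[0.931, 0.366, -0.001], [0.366, -0.931, -0.0], [-0.001, -0.0, -1.0]]
force: [0.3, -0.8, -4.5]
width: 0.458
grip_force: 62.5
[-0.04088763 -0.03048959  0.00899144]
```

```bash
python3 -m inch '[-1,0,0,-0.001,0,-1,0,0,-0.001,0,-1,0,0,-0.001,0]';python3 -m inch '[-1,0,0,-0.001,0,-1,0,0,-0.001,0,-1,0,0,-0.001,0]';python3 -m inch '[-1,0,0,-0.001,0,-1,0,0,-0.001,0,-1,0,0,-0.001,0]'; python3 -c "
from station import r
print(r.observe()['moment'])"
```

```text
t: 12.28
tcp_pos: [0.5208, 0.1635, 0.0855]
tool_rot: [[0.931, 0.366, -0.001], [0.366, -0.931, 0.0], [-0.001, -0.0, -1.0]]
force: [-0.0, 0.3, -6.5]
width: 0.459
grip_force: 62.3
t: 12.65
tcp_pos: [0.5209, 0.1635, 0.085]
tool_rot: [[0.931, 0.366, -0.001], [0.366, -0.931, 0.0], [-0.0, -0.0, -1.0]]
force: [0.1, -0.4, -7.9]
width: 0.462
grip_force: 62.2
t: 13.02
tcp_pos: [0.521, 0.1635, 0.0846]
tool_rot: [[0.931, 0.366, -0.0], [0.366, -0.931, 0.0], [-0.0, -0.0, -1.0]]
force: [-0.4, 0.2, -9.8]
width: 0.461
grip_force: 62.0
[ 0.00463747 -0.03975523 -0.02870158]
```

```bash
python3 -m inch '[-1,0,0,-0.001,0,-1,0,0,-0.001,0,-1,0,0,-0.001,0]';python3 -m inch '[-1,0,0,-0.001,0,-1,0,0,-0.001,0,-1,0,0,-0.001,0]'; python3 -c "
from station import r
print(r.observe()['moment'])"
```

```text
t: 13.4
tcp_pos: [0.5211, 0.1635, 0.0842]
tool_rot: [[0.931, 0.366, -0.0], [0.366, -0.931, 0.0], [-0.0, -0.0, -1.0]]
force: [0.5, 0.8, -9.5]
width: 0.46
grip_force: 61.9
t: 13.78
tcp_pos: [0.5212, 0.1636, 0.0839]
tool_rot: [[0.931, 0.366, 0.0], [0.366, -0.931, 0.0], [0.0, -0.0, -1.0]]
force: [-1.0, 1.0, -6.6]
width: 0.458
grip_force: 62.1
[0.23765279 0.10641052 0.1273732 ]
```

```bash
python3 -m inch '[0.4,0,0,0,0,0.4,0,0,0,0,0.4,0,0,0,0,1,0,0,0,0,1,0,0,0,0,1,0,0,0.02,0,1,0,0,0.06,0,1,0,0,0.12,0,1,0,0,0.2,0,1,0,0,0.24,0,1,0,0,0.24,0,1,0,0,0.24,0]'
python3 - <<'E'
from h import *
c=grab('wrist');b=grab('side');z=load('wrist')
v,u=np.nonzero(z['d']>0);P=pt(z,u,v);t=np.array([.521,.1635]);a=np.radians(21.5);X=np.array([np.cos(a),np.sin(a)]);Y=np.array([-X[1],X[0]])
q=np.c_[(P[:,:2]-t)@X,(P[:,:2]-t)@Y,P[:,2]]
def reg(n,m,h):
    k=m&(abs(q[:,2]-h)<.008);s=q[k]
    if k.sum()<20: print(n,k.sum());return
    print(n,k.sum(),np.median(s[:,2]).round(4),np.percentile(s[:,:2],[0.5,99.5],axis=0).round(4).tolist())
x,y=q[:,0],q[:,1]
reg('top',(abs(x)<.035)&(abs(y)<.03),.1143);reg('tongue',(x>.046)&(x<.08)&(abs(y)<.02),.064)
reg('left wing',(x>-.045)&(x<0)&(y>.023)&(y<.05),.064);reg('right wing',(x>-.045)&(x<0)&(y<-.023)&(y>-.05),.064)
reg('deck',(x>.03)&(x<.08)&(abs(y)>.02)&(abs(y)<.052),.05)
o=np.zeros((600,800,3),np.uint8)
o[:280,:]=cv2.resize(b[150:220,240:440],(800,280),interpolation=3);o[280:,:]=cv2.resize(c[60:220,120:520],(800,320),interpolation=3);cv2.imwrite('pics/c5.png',o)
E
```

```text
t: 15.28
tcp_pos: [0.5205, 0.1634, 0.2032]
tool_rot: [[0.931, 0.366, -0.001], [0.366, -0.931, -0.0], [-0.001, -0.0, -1.0]]
force: [-0.0, 0.5, -0.4]
width: 1.001
grip_force: 0.0
top 3418 0.1132 [[-0.0228, -0.0192], [0.0329, 0.0203]]
tongue 1056 0.0633 [[0.0461, -0.0141], [0.0685, 0.0157]]
left wing 919 0.0632 [[-0.0448, 0.0249], [-0.0003, 0.0422]]
right wing 945 0.0632 [[-0.0448, -0.0416], [-0.0004, -0.0237]]
deck 4358 0.0493 [[0.0307, -0.0516], [0.0796, 0.0518]]
```

View pics/c5.png

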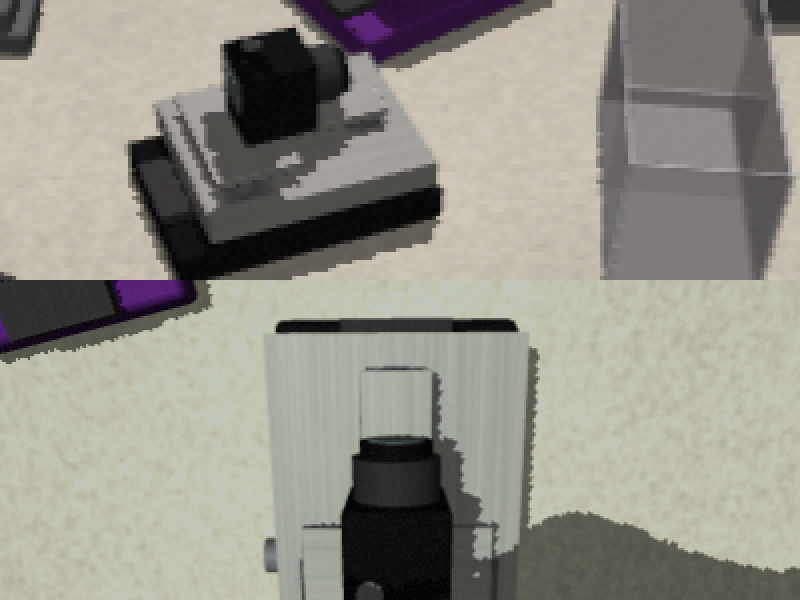

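```bash
python3 -c "
from station import r
print(r.close_job())"
```

```text
the job is handed in; nothing more can be done
None
```

The camera is on its mount with the lens over the cone. I felt the catch pull it down, and the last depth reading showed it level and within about 0.4 mm of home. I pressed it home while still gripping it, let go, and handed the job in with the gripper clear at about 15 s.

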